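Lay the bench planes on their sides

TASK

Two wooden horned planes have been left standing on their soles on the violin maker's bench. With light fingertip pushes, tip each one over sideways, towards yourself, so that it lies flat on its side where it stood, with its sole facing the far edge of the bench, away from you. Do not grip, lift or shove the planes along; leave everything else on the bench as it is.

Things in the scene. Friction and masses are not known exactly. Their poses are not given: they have to be found in the camera images.
- smoother: Wider beech smoothing plane, dark sole; starts crosswise (within 23 degrees), toe to +y. Body 226 mm long, 60 wide, 62 high, 600 to 1100 g; centre of mass within 15 mm of x = 0, 46 mm up. Origin: middle of the sole; x to the toe, y to its left, z up through its top. Pushed low it slides; pushed 90 to 110 mm up it tips over its lower side edge, past 33 degrees by itself.
- smoother_horn (a point): Horn handle's middle, 79 mm ahead of this plane's origin (x), y = 0, 100 mm above the sole (z). The dark horn is round, 24 to 29 mm thick, rises from the top of the fore end (z = 62 mm), sweeps forward, top at z = 139 mm. A push here may also swing the plane round a little; a push at the iron, nearer the middle, tips it straighter.
- smoother_iron (a point): Middle of the iron and wedge, 48 mm behind this plane's origin (x), y = 0, 100 mm above the sole (z). There the iron is 45 mm wide across the plane, the wedge in front of it 37; together they span x = -60 to -36 mm and lean back, top at x = -82, z = 124 mm.
- scrub: Narrower beech scrub plane, dark sole; starts crosswise (within 23 degrees), toe to -y. Body 226 mm long, 48 wide, 62 high, 480 to 880 g; centre of mass within 15 mm of x = 0, 46 mm up. Origin: middle of the sole; x to the toe, y to its left, z up through its top. Pushed low it slides; pushed 90 to 110 mm up it tips over its lower side edge, past 27 degrees by itself.
- scrub_horn (a point): Horn handle's middle, 79 mm ahead of this plane's origin (x), y = 0, 100 mm above the sole (z). The dark horn is round, 24 to 29 mm thick, rises from the top of the fore end (z = 62 mm), sweeps forward, top at z = 139 mm. A push here may also swing the plane round a little; a push at the iron, nearer the middle, tips it straighter.
- scrub_iron (a point): Middle of the iron and wedge, 48 mm behind this plane's origin (x), y = 0, 100 mm above the sole (z). There the iron is 33 mm wide across the plane, the wedge in front of it 25; together they span x = -60 to -36 mm and lean back, top at x = -82, z = 124 mm.
- bench: The fixed wooden bench; origin on its top, in the middle; x to its far edge, y to the robot's left. Laid as asked, a plane's z axis points back towards the robot's side of the bench and its sole to the far edge (+x): the smoother lies on its left side, the scrub on its right.
- block_plane: Bystander: small iron block plane, 160 mm long, 50 mm wide, already lying on its side, 50 mm high; origin at the bench under it.
- varnish_jar: Bystander: closed amber glass jar, 68 mm across, 75 mm high; origin at its underside.
- mallet: Bystander: beech mallet lying on the bench, 278 mm long, head 75 by 85 by 55 mm; origin at the bench, near its head.
There are look-alikes about, which are no part of the job. Leave any blue look-alike of the smoother alone.

How it is judged:
By the outcome, as a careful person would: the job done as asked, in the order asked, and still so for the second after the job is handed in, with the robot touching nothing.
It also fails if it takes over 51 s, if anything falls off the work surface, if the arm or the gripper's body presses on something with over 40 N, if the wrist force passes 120 N, or if a joint passes its speed limit or range.

ROBOT

A 6-joint arm with a two-finger parallel gripper is mounted at the origin on the work surface. World frame = base frame: x ahead of the robot, y to its left, z up, the work surface at z = 0. Lengths are in mm, angles in degrees, forces in N, time in s.
With the tool pointing down it reaches from about 325 to 775 mm from the base axis. Payload 5.5 kg.
Tool frame: the origin (TCP) lies at the very end of the fingers, on their centre line; the grasp point (between the pads) lies 19 mm behind it (manip.pinch_z is the distance from the TCP to the grasp point, in mm); z points along the fingers, y is the line along which they close (so a half turn about z gives the same grasp; the last joint's range is limited). The gripper opens to 88 mm and grips with 3 to 60 N. Pads are 20 mm wide; open, the fingers measure 115 mm over their backs; the gripper's body (75 mm by 178 mm) begins 61 mm behind the grasp point.
Start: joints at [62.985, 5.22, 70.514, -0, 104.267, -3.249], TCP at [241.81, 549.131, 222.631] pointing down, gripper open.
Joint ranges: [-164.24, 164.24], [-49.07, 125.15], [9.68, 141.18], [-86.29, 266.29], [3.28, 154.24], [-151.56, 151.56]. Speed limits (degrees/s): [147.25, 147.25, 172.46, 180, 180, 180].

INTERFACE

Orientations are given as a 3x3 rotation matrix whose columns are the frame's x, y, z axes.
In Python, from plant import manip gives the robot as it stands. The module is installed in compiled form; this text tells all that it offers.
- The arm moves only by the shell command python3 -m handwheel 'ROWS' [FORCE]. ROWS is JSON, a list of rows, each an object with "hand": the opening, from -1 (shut) to 1 (fully open); "offset": the shift along the tool's x, y, z in cm, a list of three; "rot": the turn, a rotation vector about the tool's x, y, z in degrees, a list of three. A call has 1 to 5 rows; each row shifts and turns the commanded pose from where the row before left it, along the tool's axes as they then stand; what a row does not reach is not made up. A row lasts 1/8 s, in which the tool goes at most 62.5 mm and 10.7 degrees, less where a joint would pass 70% of its speed; a pose out of reach is approached as far as the arm can. A call is refused whole if a number of a shift passes 6.25 or a number of a turn 10.7, either way. A call with a gripper value outside its range is refused whole. The fingers move at their own pace and stop on an object; FORCE is the grip in N (left out, the last holds). Time passes only in rows, so rows that do not move let the fingers close. It gives the time, the measured TCP pose, the force, the opening and the grip force at its end, in the units of the state.
- manip.sense(): the state, without advancing time (a new reading comes with each control period).
- manip.grab_frame(name): name is "scene" or "top"; returns a dict with "image" (400x640x3 uint8, red, green, blue), "fx", "fy", "cx", "cy" (pixels), "origin" and "rotation" of the camera in the world. Camera axes: x right, y up, looking along -z (the intrinsics and any distortion apply to the point x, -y, -z); pixel columns grow to the right and rows downward; lengths in mm; the calibration is good to about 2 mm. A picture is of the moment at which its call begins. There is no depth.
- manip.hand_in(): hands the job in; it is judged then, once.
The state is a dict: "clock": time; "qpos": joint angles; "qd": joint speeds; "joint_torque": joint torques, N m; "ee_pos": TCP position; "eef_rot": TCP orientation; "contact_force": force on the tool from outside, world axes, zero at the start; "moment": the same for the moment, N m; "opening": opening from 0.0 (shut) to 1.0 (fully open); "finger_force": force on a finger pad.
Only numpy, scipy, OpenCV 4.12 (cv2) and the standard library are available. Lean on these libraries where they do the work, as an engineer would, in place of code of your own. Each camera call takes 0.05 s, during which the arm holds its last target. There are 200 camera calls.

## Working session

There is one attempt and no reset: what is moved stays moved. The work goes in short steps, Python scripts to look and compute and a shell command to move; the robot and the scene stay as the last step left them, time stands still between calls to the robot, and variables do not carry over. Pictures are saved under pics/ and viewed, at most 10 in all, crops included, and the job is handed in when it is done.

```bash
mkdir -p pics; cat > h.py <<'E'
import numpy as np, cv2, pickle
from plant import manip
def ray(f,u,v):
    d=np.array([(u-f['cx'])/f['fx'],-(v-f['cy'])/f['fy'],-1.0]); return np.array(f['rotation'])@d
def onz(f,u,v,z):
    o=np.array(f['origin']);d=ray(f,u,v); return o+d*(z-o[2])/d[2]
def proj(f,p):
    c=np.array(f['rotation']).T@(np.array(p)-np.array(f['origin'])); return f['cx']+f['fx']*c[0]/-c[2], f['cy']-f['fy']*c[1]/-c[2]
def tri(f,a,g,b):
    d=ray(f,*a);e=ray(g,*b);o=np.array(f['origin']);p=np.array(g['origin'])
    s=np.linalg.lstsq(np.c_[d,-e],p-o,rcond=None)[0]; P=o+d*s[0];Q=p+e*s[1]; return (P+Q)/2,np.linalg.norm(P-Q)
E
python3 - <<'E'
from h import *
for n in ("top","scene"):
    f=manip.grab_frame(n); pickle.dump(f,open(n+'0.pkl','wb'))
    cv2.imwrite(f'pics/{n}0.png',f['image'][:,:,::-1]); print(n,{k:f[k] for k in f if k!='image'})
print(manip.sense())
E
```

```text
top {'fx': 377.37649335832, 'fy': 377.37649335832, 'cx': 311.0446001813995, 'cy': 200.08263534357144, 'origin': array([399.22944792,  -1.20962067, 914.72490799]), 'rotation': array([[-0.0258037 ,  0.99296627, -0.11555152],
       [-0.99940065, -0.02829216, -0.01994717],
       [-0.02307607,  0.11496755,  0.99310118]])}
scene {'fx': 509.0203352276909, 'fy': 509.0203352276909, 'cx': 316.32875054204044, 'cy': 201.9372050321929, 'origin': array([1102.14441405, -373.78851283, 1242.13935992]), 'rotation': array([[ 0.50100169, -0.7401067 ,  0.44859712],
       [ 0.8653835 ,  0.42216788, -0.26997347],
       [ 0.01042588,  0.52346571,  0.85198295]])}
{'clock': 0.1, 'qpos': array([ 6.29838527e+01,  5.26080609e+00,  7.05740487e+01,  5.18618446e-04,
        1.04267826e+02, -3.25001671e+00]), 'qd': array([-0.0018512 , -0.04851454, -0.09521875,  0.12459708, -0.01737174,
        0.07894245]), 'joint_torque': array([ 2.21900060e-03, -4.47856772e+01, -4.07568491e+01,  7.00549688e-02,
        2.84493109e-02, -1.19226406e-04]), 'ee_pos': array([241.69319079, 548.87608027, 221.60812076]), 'eef_rot': array([[-9.15198907e-01,  4.03001594e-01, -8.21869648e-04],
       [ 4.03002417e-01,  9.15197528e-01, -1.59257465e-03],
       [ 1.10362948e-04, -1.78873804e-03, -9.99998394e-01]]), 'contact_force': array([0.79639583, 0.75141745, 0.42494743]), 'moment': array([-0.01209593,  0.01591756, -0.03287874]), 'finger_force': 0.0, 'opening': 0.9979833987873804}
```

View pics/top0.png

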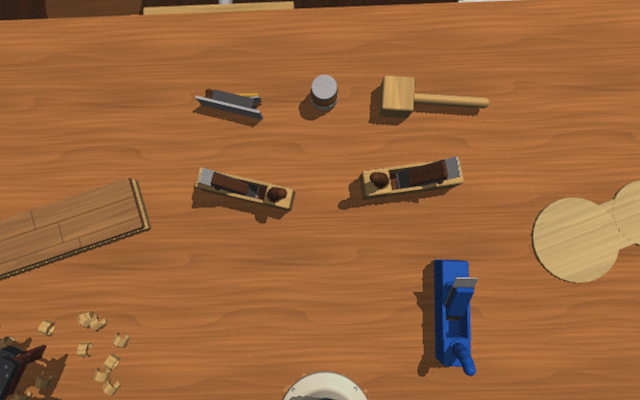

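View pics/scene0.png

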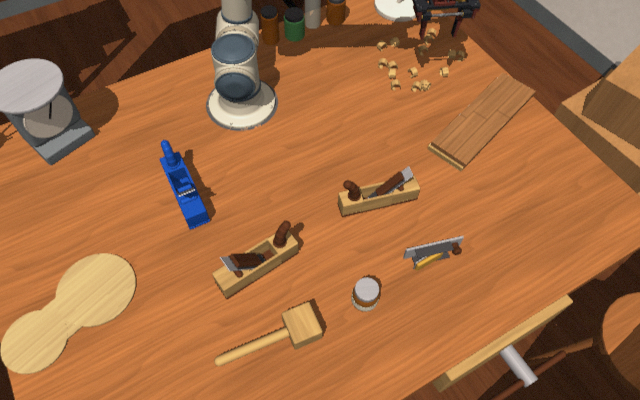

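The top view is oriented +x up, +y left. The smoother is the right-hand plane (horn about (378,180), iron about (453,167)). The scrub is the left-hand one (horn (277,194), iron (207,178)). The blue look-alike is at (453,315). In the scene view the smoother is at about (257,262) and the scrub at about (379,195). I'll enlarge both views to pick points.

```bash
python3 - <<'E'
from h import *
t=pickle.load(open('top0.pkl','rb'));s=pickle.load(open('scene0.pkl','rb'))
def crop(f,x,y,w,h): return cv2.resize(f['image'][y:y+h,x:x+w,::-1],None,fx=6.5,fy=6.5,interpolation=cv2.INTER_CUBIC)[:, :]
a=np.hstack([crop(t,185,155,60*2,45+20)[:, :]]) 
b=crop(t,352,150,120,65)
c=np.vstack([cv2.resize(a,(780,295)),cv2.resize(b,(780,295))])
cv2.imwrite('pics/ct.png',c); print(c.shape)
d=crop(s,208,215,98,85); e=crop(s,332,160,98,85)
cv2.imwrite('pics/cs.png',cv2.resize(np.hstack([d,e]),(784,340)))
hsv=cv2.cvtColor(t['image'],cv2.COLOR_RGB2HSV)
for u,v in [(362,185),(463,180),(420,195),(240,198),(420,215),(378,180),(450,170),(290,205)]: print((u,v),hsv[v,u])
E
```

```text
(590, 780, 3)
(362, 185) [ 19 118  67]
(463, 180) [ 16 139 182]
(420, 195) [ 13 157  81]
(240, 198) [ 18 126  67]
(420, 215) [ 13 163 156]
(378, 180) [ 12 138  61]
(450, 170) [ 10  15 104]
(290, 205) [ 18 128  82]
```

View pics/ct.png

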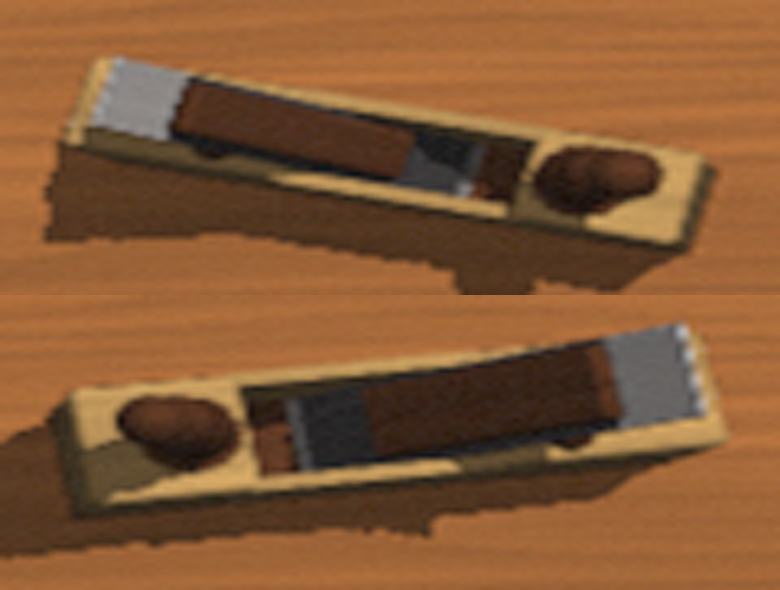

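View pics/cs.png

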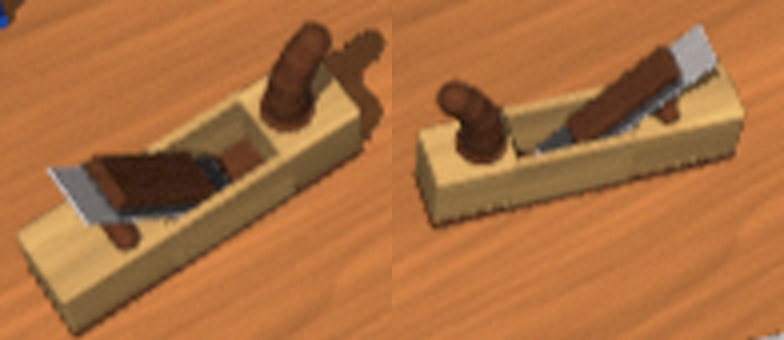

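The crops show all four top-face corners of each body, plus the iron and horn. I'll cast those corners onto z=62, check them against the given sizes, and triangulate the irons.

```bash
cat > m.py <<'E'
from h import *
t=pickle.load(open('top0.pkl','rb'));s=pickle.load(open('scene0.pkl','rb'))
T={'scrub':[(712,158),(688,246),(65,140),(99,60)],'smoother':[(68,392),(82,513),(727,437),(697,325)]}
dv={'scrub':(185,155,0),'smoother':(352,150,295)}
S={'scrub':[(432,187),(417,133),(722,68),(743,108)],'smoother':[(358,113),(322,62),(18,238),(65,298)]}
ds={'scrub':(332,160,392),'smoother':(208,215,0)}
I={'scrub':[(118,58),(90,125)],'smoother':[(685,325),(703,415)]} # iron top corners far, near (top view)
J={'scrub':[(717,63),(699,28)],'smoother':[(92,222),(50,168)]}
for n in T:
    a,b,c=dv[n]; tp=lambda p:(a+p[0]/6.5,b+(p[1]-c)/4.538)
    d,e,g=ds[n]; sp=lambda p:(d+(p[0]-g)/4,e+p[1]/4)
    P=np.array([onz(t,*tp(p),62) for p in T[n]]); Q=np.array([onz(s,*sp(p),62) for p in S[n]])
    for X in (P,Q):
        ax=(X[0]+X[1]-X[2]-X[3])/2; wd=(X[0]+X[3]-X[1]-X[2])/2
        print(n,X[:,:2].round(0).tolist(),'ctr',X.mean(0).round(1)[:2],'L',np.linalg.norm(ax).round(),'W',np.linalg.norm(wd).round(),'yaw',np.degrees(np.arctan2(ax[1],ax[0])).round(1))
    for p,q in zip(I[n],J[n]): x,r=tri(t,tp(p),s,sp(q)); print(' iron',x.round(1),round(r,1))
E
python3 m.py
```

```text
scrub [[523.0, 53.0], [479.0, 62.0], [539.0, 282.0], [580.0, 270.0]] ctr [530.2 167. ] L 226.0 W 44.0 yaw -105.0
scrub [[528.0, 53.0], [486.0, 67.0], [546.0, 281.0], [581.0, 274.0]] ctr [535.5 168.7] L 225.0 W 40.0 yaw -104.5
 iron [568.8 246.7 120.7] 2.7
 iron [537.3 256.3 116.3] 1.0
smoother [[561.0, -103.0], [500.0, -106.0], [531.0, -332.0], [589.0, -325.0]] ctr [ 545.3 -216.5] L 226.0 W 60.0 yaw 97.6
smoother [[565.0, -105.0], [521.0, -108.0], [536.0, -332.0], [587.0, -323.0]] ctr [ 552.4 -216.7] L 222.0 W 48.0 yaw 94.8
 iron [ 576.6 -294.4  124.8] 7.0
 iron [ 533.  -299.4  124.1] 2.5
```

The sizes agree with the given ones: L 226/226, W 44 and 60, iron tops at z of about 120–124 within a few mm of prediction.

- **Smoother:** centre (547,-216), yaw 97, so the iron is at (553,-264).
- **Scrub:** centre (532,168), yaw -105, so the iron is at (544,214).

I'll do the smoother first: turn 31° with the fingers shut and travel high to its far side.

```bash
python3 -m handwheel '[{"hand":-1,"offset":[0,0,0],"rot":[0,0,-10.3]},{"hand":-1,"offset":[0,0,0],"rot":[0,0,-10.3]},{"hand":-1,"offset":[0,0,0],"rot":[0,0,-10.3]}]' 10
python3 -m handwheel '[{"hand":-1,"offset":[-1.8,-5.6,0],"rot":[0,0,0]},{"hand":-1,"offset":[-1.8,-5.6,0],"rot":[0,0,0]},{"hand":-1,"offset":[-1.8,-5.6,0],"rot":[0,0,0]},{"hand":-1,"offset":[-1.8,-5.6,0],"rot":[0,0,0]},{"hand":-1,"offset":[-1.8,-5.6,0],"rot":[0,0,0]}]'
```

```text
clock: 0.48
ee_pos: [241.7, 549.0, 222.0]
eef_rot: [[-0.991, -0.13, -0.001], [-0.13, 0.991, -0.001], [0.001, -0.001, -1.0]]
contact_force: [0.1, 0.2, 0.0]
opening: 0.699
finger_force: 0.0
clock: 1.1
ee_pos: [366.2, 280.7, 222.2]
eef_rot: [[-0.992, -0.125, -0.0], [-0.125, 0.992, -0.0], [0.0, -0.0, -1.0]]
contact_force: [0.4, 0.7, -0.2]
opening: 0.132
finger_force: 0.0
```

```bash
python3 -m handwheel '[{"hand":-1,"offset":[-1.8,-5.6,0],"rot":[0,0,0]},{"hand":-1,"offset":[-1.8,-5.6,0],"rot":[0,0,0]},{"hand":-1,"offset":[-1.8,-5.6,0],"rot":[0,0,0]},{"hand":-1,"offset":[-1.8,-5.6,0],"rot":[0,0,0]},{"hand":-1,"offset":[-1.8,-5.6,0],"rot":[0,0,0]}]'
python3 -m handwheel '[{"hand":-1,"offset":[-1.8,-5.6,0],"rot":[0,0,0]},{"hand":-1,"offset":[-1.8,-5.6,0],"rot":[0,0,0]},{"hand":-1,"offset":[-1.8,-5.6,0],"rot":[0,0,0]},{"hand":-1,"offset":[-1.8,-5.4,0],"rot":[0,0,0]},{"hand":-1,"offset":[0,0,0],"rot":[0,0,0]}]'
```

```text
clock: 1.72
ee_pos: [490.3, 13.9, 222.3]
eef_rot: [[-0.992, -0.124, -0.0], [-0.124, 0.992, 0.0], [0.0, 0.0, -1.0]]
contact_force: [-0.2, 1.1, 0.8]
opening: 0.001
finger_force: 0.0
clock: 2.35
ee_pos: [589.0, -198.9, 219.2]
eef_rot: [[-0.993, -0.12, -0.005], [-0.12, 0.993, 0.001], [0.005, 0.002, -1.0]]
contact_force: [0.9, 0.2, -1.0]
opening: 0.01
finger_force: 0.0
```

```bash
python3 -m handwheel '[{"hand":-1,"offset":[-0.8,-3,0],"rot":[0,0,0]},{"hand":-1,"offset":[-0.8,-3,0],"rot":[0,0,0]},{"hand":-1,"offset":[0,0,4],"rot":[0,0,0]},{"hand":-1,"offset":[0,0,4],"rot":[0,0,0]},{"hand":-1,"offset":[0,0,2],"rot":[0,0,0]}]'
python3 -m handwheel '[{"hand":-1,"offset":[0,0,2.5],"rot":[0,0,0]},{"hand":-1,"offset":[0,0,0],"rot":[0,0,0]}]'
python3 - <<'E'
from h import *
f=manip.grab_frame('scene'); cv2.imwrite('pics/s1.png',cv2.resize(f['image'][150:350,150:450,::-1],None,fx=2.5,fy=2.5)); print(manip.sense()['qpos'])
E
```

```text
clock: 2.98
ee_pos: [611.2, -251.6, 119.7]
eef_rot: [[-0.992, -0.125, -0.004], [-0.125, 0.992, 0.002], [0.003, 0.002, -1.0]]
contact_force: [-0.3, 0.7, 0.2]
opening: 0.004
finger_force: 0.0
clock: 3.22
ee_pos: [611.3, -251.9, 95.9]
eef_rot: [[-0.992, -0.125, -0.003], [-0.125, 0.992, 0.002], [0.003, 0.002, -1.0]]
contact_force: [0.2, 0.5, -0.4]
opening: 0.006
finger_force: 0.0
[-2.53553018e+01  1.53951573e+01  7.17808388e+01  4.07078841e-03
  9.28743120e+01 -1.22520097e+02]
```

View pics/s1.png

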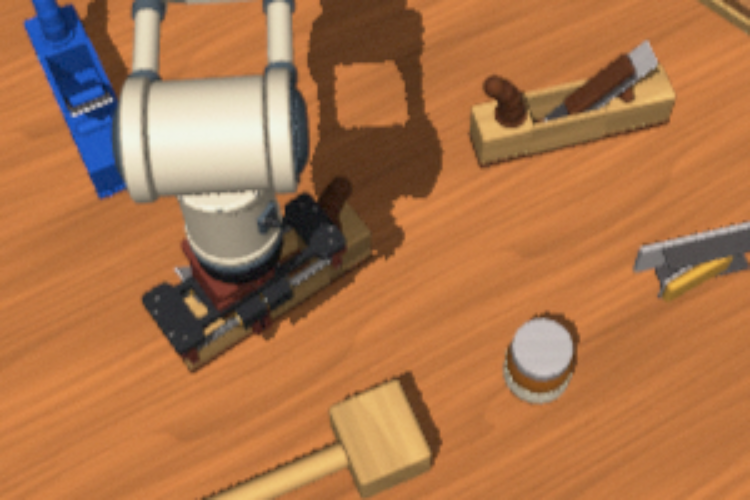

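Fingers are behind the iron: the tool is at about (265,300 in the crop), clear of the mallet and jar. Now a gentle push along tool +x.

```bash
python3 -m handwheel '[{"hand":-1,"offset":[1,-0.3,0],"rot":[0,0,0]},{"hand":-1,"offset":[0.8,0,0],"rot":[0,0,0]},{"hand":-1,"offset":[0.5,0,0],"rot":[0,0,0]},{"hand":-1,"offset":[0.5,0,0],"rot":[0,0,0]}]'
python3 -m handwheel '[{"hand":-1,"offset":[0.5,0,0],"rot":[0,0,0]},{"hand":-1,"offset":[0.5,0,0],"rot":[0,0,0]}]'
python3 -m handwheel '[{"hand":-1,"offset":[0.5,0,0],"rot":[0,0,0]},{"hand":-1,"offset":[0.5,0,0],"rot":[0,0,0]}]'
python3 - <<'E'
from h import *
f=manip.grab_frame('scene'); cv2.imwrite('pics/s2.png',cv2.resize(f['image'][180:320,180:340,::-1],None,fx=3,fy=3))
E
```

```text
clock: 3.78
ee_pos: [584.6, -259.7, 98.1]
eef_rot: [[-0.992, -0.124, 0.001], [-0.124, 0.992, -0.0], [-0.001, -0.0, -1.0]]
contact_force: [4.0, 0.5, 1.2]
opening: 0.005
finger_force: 2.3
clock: 4.03
ee_pos: [576.2, -260.9, 99.4]
eef_rot: [[-0.992, -0.125, 0.005], [-0.125, 0.992, -0.001], [-0.004, -0.002, -1.0]]
contact_force: [4.8, -0.2, 6.0]
opening: 0.004
finger_force: 2.4
clock: 4.28
ee_pos: [565.1, -262.2, 98.3]
eef_rot: [[-0.992, -0.124, 0.001], [-0.124, 0.992, -0.001], [-0.001, -0.001, -1.0]]
contact_force: [4.4, 0.4, 8.6]
opening: 0.006
finger_force: 3.9
```

View pics/s2.png

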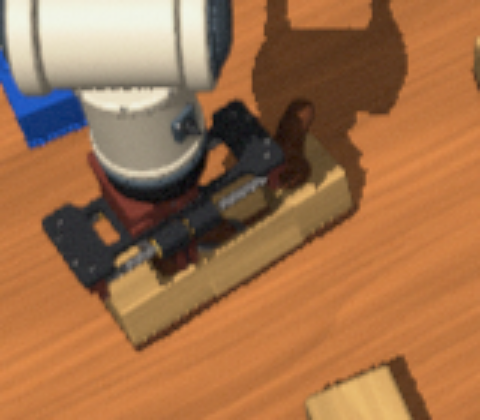

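It's tipping about its near edge: the far side face is now broader, with the horn tip at about (300,110). Force is only about 5–9 N, so I'll continue.

```bash
python3 -m handwheel '[{"hand":-1,"offset":[0.5,0,0],"rot":[0,0,0]},{"hand":-1,"offset":[0.5,0,0],"rot":[0,0,0]},{"hand":-1,"offset":[0.5,0,0],"rot":[0,0,0]}]'
python3 -m handwheel '[{"hand":-1,"offset":[0.5,0,0],"rot":[0,0,0]},{"hand":-1,"offset":[0.5,0,0],"rot":[0,0,0]}]'
python3 -m handwheel '[{"hand":-1,"offset":[0.5,0,0],"rot":[0,0,0]},{"hand":-1,"offset":[0.5,0,0],"rot":[0,0,0]}]'
```

```text
clock: 4.7
ee_pos: [549.2, -263.8, 97.1]
eef_rot: [[-0.992, -0.124, -0.002], [-0.124, 0.992, 0.001], [0.002, 0.001, -1.0]]
contact_force: [1.0, 0.4, 2.0]
opening: 0.008
finger_force: 1.2
clock: 4.95
ee_pos: [539.3, -265.1, 97.0]
eef_rot: [[-0.992, -0.124, -0.002], [-0.124, 0.992, 0.001], [0.001, 0.001, -1.0]]
contact_force: [0.2, 1.4, 0.9]
opening: 0.008
finger_force: 0.5
clock: 5.2
ee_pos: [529.5, -266.3, 97.0]
eef_rot: [[-0.992, -0.124, -0.001], [-0.124, 0.992, 0.001], [0.001, 0.001, -1.0]]
contact_force: [0.1, -0.1, -0.3]
opening: 0.005
finger_force: 0.0
```

Contact is gone, so it's past balance and falling. I'll rise and look.

```bash
python3 -m handwheel '[{"hand":-1,"offset":[0,0,0],"rot":[0,0,0]},{"hand":-1,"offset":[0,0,-5],"rot":[0,0,0]},{"hand":-1,"offset":[0,0,-5],"rot":[0,0,0]},{"hand":-1,"offset":[-1,6,0],"rot":[0,0,0]},{"hand":-1,"offset":[-1,6,0],"rot":[0,0,0]}]'
python3 -m handwheel '[{"hand":-1,"offset":[-1,6,0],"rot":[0,0,0]},{"hand":-1,"offset":[-1,6,0],"rot":[0,0,0]},{"hand":-1,"offset":[-1,6,0],"rot":[0,0,0]},{"hand":-1,"offset":[-1,6,0],"rot":[0,0,0]},{"hand":-1,"offset":[-1,6,0],"rot":[0,0,0]}]'
python3 -m handwheel '[{"hand":-1,"offset":[0,0,0],"rot":[0,0,10.6]},{"hand":-1,"offset":[0,0,0],"rot":[0,0,10.6]},{"hand":-1,"offset":[0,0,0],"rot":[0,0,0]}]'
python3 - <<'E'
from h import *
f=manip.grab_frame('scene'); pickle.dump(f,open('s3.pkl','wb')); cv2.imwrite('pics/s3.png',cv2.resize(f['image'][150:350,150:450,::-1],None,fx=2.5,fy=2.5))
E
```

```text
clock: 5.82
ee_pos: [535.5, -144.0, 198.4]
eef_rot: [[-0.992, -0.122, 0.001], [-0.122, 0.992, -0.0], [-0.001, -0.0, -1.0]]
contact_force: [1.1, 0.3, -0.4]
opening: 0.005
finger_force: 0.0
clock: 6.45
ee_pos: [547.4, 161.1, 197.7]
eef_rot: [[-0.992, -0.124, 0.0], [-0.124, 0.992, -0.0], [-0.0, -0.0, -1.0]]
contact_force: [1.1, -0.3, -0.2]
opening: 0.006
finger_force: 0.0
clock: 6.82
ee_pos: [547.5, 159.4, 197.4]
eef_rot: [[-0.971, 0.241, -0.0], [0.241, 0.971, -0.0], [0.0, -0.0, -1.0]]
contact_force: [0.8, 0.2, -0.3]
opening: 0.004
finger_force: 0.0
```

View pics/s3.png

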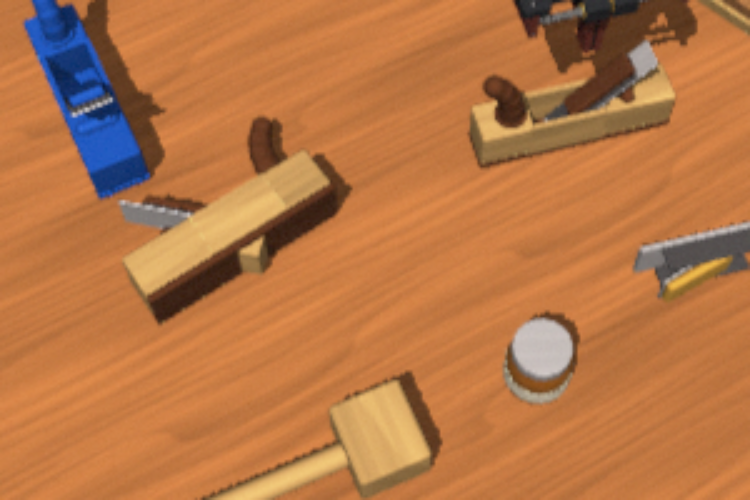

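The smoother lies flat on its side, with the sole (dark band) facing the far edge and the horn at crop (263,140), close to where it stood. Next the scrub: I'll go behind its iron at (594,201).

```bash
python3 -m handwheel '[{"hand":-1,"offset":[-1.8,2.6,0],"rot":[0,0,0]},{"hand":-1,"offset":[-1.8,2.6,0],"rot":[0,0,0]},{"hand":-1,"offset":[0,0,0],"rot":[0,0,0]},{"hand":-1,"offset":[0,0,4],"rot":[0,0,0]},{"hand":-1,"offset":[0,0,4],"rot":[0,0,0]}]'
python3 -m handwheel '[{"hand":-1,"offset":[0,0,2.1],"rot":[0,0,0]},{"hand":-1,"offset":[0,0,0],"rot":[0,0,0]}]'
```

```text
clock: 7.5
ee_pos: [595.2, 200.1, 117.5]
eef_rot: [[-0.971, 0.241, 0.002], [0.241, 0.971, 0.0], [-0.002, 0.001, -1.0]]
contact_force: [0.1, 0.1, -0.5]
opening: 0.005
finger_force: 0.0
clock: 7.75
ee_pos: [594.1, 200.1, 95.1]
eef_rot: [[-0.97, 0.242, -0.003], [0.242, 0.97, -0.001], [0.003, -0.002, -1.0]]
contact_force: [-0.2, 1.2, -0.3]
opening: 0.006
finger_force: 0.0
```

```bash
python3 -m handwheel '[{"hand":-1,"offset":[1,0,0],"rot":[0,0,0]},{"hand":-1,"offset":[0.8,0,0],"rot":[0,0,0]},{"hand":-1,"offset":[0.5,0,0],"rot":[0,0,0]},{"hand":-1,"offset":[0.5,0,0],"rot":[0,0,0]}]'
python3 -m handwheel '[{"hand":-1,"offset":[0.5,0,0],"rot":[0,0,0]},{"hand":-1,"offset":[0.5,0,0],"rot":[0,0,0]}]'
python3 -m handwheel '[{"hand":-1,"offset":[0.5,0,0],"rot":[0,0,0]},{"hand":-1,"offset":[0.5,0,0],"rot":[0,0,0]}]'
```

```text
clock: 8.25
ee_pos: [568.0, 207.7, 97.5]
eef_rot: [[-0.97, 0.243, 0.002], [0.243, 0.97, -0.0], [-0.002, 0.0, -1.0]]
contact_force: [0.6, -1.9, 1.3]
opening: 0.005
finger_force: 1.0
clock: 8.5
ee_pos: [560.1, 209.6, 99.4]
eef_rot: [[-0.97, 0.244, 0.006], [0.244, 0.97, 0.0], [-0.006, 0.002, -1.0]]
contact_force: [4.3, -2.8, 10.4]
opening: 0.007
finger_force: 4.9
clock: 8.75
ee_pos: [551.5, 212.0, 101.5]
eef_rot: [[-0.97, 0.244, 0.01], [0.244, 0.97, 0.001], [-0.009, 0.003, -1.0]]
contact_force: [3.2, -3.9, 15.9]
opening: 0.006
finger_force: 7.1
```

The upward force is growing because the rising iron drags the fingertips. I'll follow it upward slightly while pushing.

```bash
python3 -m handwheel '[{"hand":-1,"offset":[0.4,0,-0.3],"rot":[0,0,0]},{"hand":-1,"offset":[0.5,0,-0.3],"rot":[0,0,0]}]'
python3 -m handwheel '[{"hand":-1,"offset":[0.5,0,0],"rot":[0,0,0]},{"hand":-1,"offset":[0.5,0,0],"rot":[0,0,0]}]'
python3 -m handwheel '[{"hand":-1,"offset":[0.5,0,0],"rot":[0,0,0]},{"hand":-1,"offset":[0.5,0,0],"rot":[0,0,0]}]'
```

```text
clock: 9.0
ee_pos: [540.3, 214.6, 103.9]
eef_rot: [[-0.97, 0.243, 0.002], [0.243, 0.97, 0.0], [-0.002, 0.001, -1.0]]
contact_force: [1.0, -0.7, 1.7]
opening: 0.007
finger_force: 1.3
clock: 9.25
ee_pos: [530.4, 217.3, 104.1]
eef_rot: [[-0.97, 0.243, 0.002], [0.243, 0.97, 0.001], [-0.002, 0.001, -1.0]]
contact_force: [0.5, -1.3, 7.4]
opening: 0.005
finger_force: 3.7
clock: 9.5
ee_pos: [520.3, 219.9, 103.7]
eef_rot: [[-0.97, 0.243, 0.001], [0.243, 0.97, 0.001], [-0.001, 0.001, -1.0]]
contact_force: [-0.3, -0.8, 5.8]
opening: 0.008
finger_force: 3.0
```

```bash
python3 - <<'E'
from h import *
f=manip.grab_frame('scene');g=manip.grab_frame('top'); a=cv2.resize(f['image'][130:250,310:450,::-1],None,fx=2.8,fy=2.8);b=cv2.resize(g['image'][120:240,160:300,::-1],None,fx=2.8,fy=2.8); cv2.imwrite('pics/s4.png',np.hstack([a,b]))
E
```

```text
(no output)
```

View pics/s4.png

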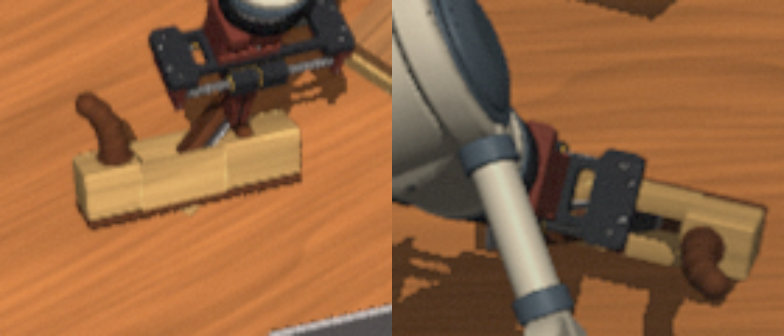

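The scrub is tilted roughly 25–30° (dark sole line showing beneath), with the fingertip still on the iron. It's at about the balance angle, so I'll keep pushing.

```bash
python3 -m handwheel '[{"hand":-1,"offset":[0.5,0,0],"rot":[0,0,0]},{"hand":-1,"offset":[0.5,0,0],"rot":[0,0,0]}]'
python3 -m handwheel '[{"hand":-1,"offset":[0.5,0,0],"rot":[0,0,0]},{"hand":-1,"offset":[0.5,0,0],"rot":[0,0,0]}]'
python3 -m handwheel '[{"hand":-1,"offset":[0,0,0],"rot":[0,0,0]},{"hand":-1,"offset":[0,0,0],"rot":[0,0,0]}]'
```

```text
clock: 9.85
ee_pos: [510.1, 222.2, 102.4]
eef_rot: [[-0.97, 0.243, -0.001], [0.243, 0.97, 0.0], [0.001, -0.0, -1.0]]
contact_force: [-0.7, -0.2, 1.3]
opening: 0.003
finger_force: 0.9
clock: 10.1
ee_pos: [500.3, 224.4, 101.7]
eef_rot: [[-0.97, 0.243, -0.001], [0.243, 0.97, -0.0], [0.001, -0.001, -1.0]]
contact_force: [-0.1, 0.9, 0.3]
opening: 0.005
finger_force: 0.0
clock: 10.35
ee_pos: [501.1, 224.3, 102.4]
eef_rot: [[-0.97, 0.243, -0.0], [0.243, 0.97, -0.0], [0.0, -0.0, -1.0]]
contact_force: [0.8, 0.4, 0.0]
opening: 0.005
finger_force: 0.0
```

Contact is lost, so it has either fallen over or slipped back. I'll lift, clear to the left and look with both cameras.

```bash
python3 -m handwheel '[{"hand":-1,"offset":[0,0,-5],"rot":[0,0,0]},{"hand":-1,"offset":[0,0,-5],"rot":[0,0,0]},{"hand":-1,"offset":[0.5,6,0],"rot":[0,0,0]},{"hand":-1,"offset":[2,5.5,0],"rot":[0,0,0]},{"hand":-1,"offset":[2,5.5,0],"rot":[0,0,0]}]'
python3 -m handwheel '[{"hand":-1,"offset":[2,5.5,0],"rot":[0,0,0]},{"hand":-1,"offset":[2,5.5,0],"rot":[0,0,0]},{"hand":-1,"offset":[0,0,0],"rot":[0,0,0]}]'
python3 - <<'E'
from h import *
f=manip.grab_frame('scene');g=manip.grab_frame('top')
pickle.dump((f,g),open('end.pkl','wb'))
a=cv2.resize(f['image'][130:330,200:480,::-1],(616,440));a=cv2.resize(a,(420,300));b=cv2.resize(g['image'][60:260,160:500,::-1],(510,300))
cv2.imwrite('pics/s5.png',np.vstack([cv2.resize(a,(510,300)),b]))
E
```

```text
clock: 10.98
ee_pos: [498.9, 401.7, 202.6]
eef_rot: [[-0.97, 0.244, 0.0], [0.244, 0.97, 0.0], [-0.0, 0.0, -1.0]]
contact_force: [0.2, 0.7, -0.3]
opening: 0.005
finger_force: 0.0
clock: 11.35
ee_pos: [484.9, 520.2, 198.9]
eef_rot: [[-0.971, 0.239, -0.004], [0.239, 0.971, -0.002], [0.003, -0.003, -1.0]]
contact_force: [0.9, 0.5, -0.7]
opening: 0.005
finger_force: 0.0
```

View pics/s5.png

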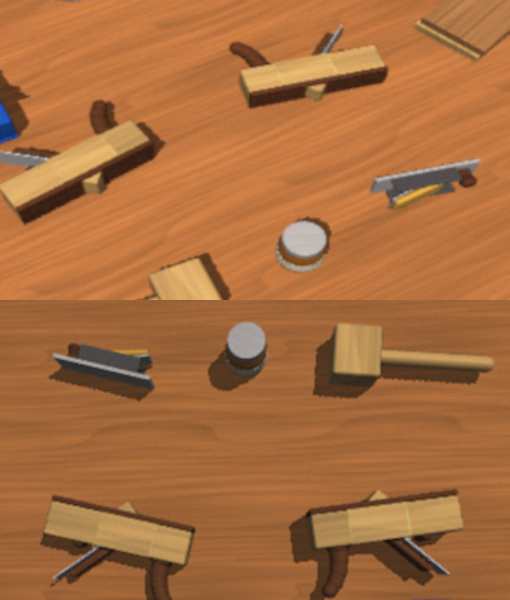

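Both planes lie on their sides with dark soles towards the far edge (top view up). The horns point to the robot at (160,580) and (335,570) in the lower half. The jar, mallet and block plane haven't moved, and the arm is clear.

```bash
python3 -c "
from plant import manip
print(manip.hand_in())"
```

```text
the job is handed in; nothing more can be done
None
```

Both planes were tipped onto their sides where they stood, soles to the far edge, with the jar, mallet and block plane unmoved in the last pictures; the job is handed in at about 11.5 s, and no verdict came back.

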